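Close the reflow oven and start it

TASK

The two boards in the open drawer of the reflow oven are ready for soldering: with the fingertips, push the drawer fully shut smoothly and without hurry, because the parts on the boards sit in wet paste and must not be jolted. Then press the large round start key on the oven's top panel right down for about half a second and let it go. Keep off the small square stop key, the boards and everything else on the bench, and do not press start before the drawer is shut.

Things in the scene. Friction and masses are not known exactly. Their poses are not given: they have to be found in the camera images.
- oven: fixed white benchtop reflow oven, 300 mm deep (x) by 310 mm wide (y) by 150 mm high; origin at the centre of its underside on the bench. Its own -x axis points out of the front, the way the drawer comes out; z is up. The front of the housing is 150 mm from the origin. A black control panel, 235 mm (x) by 70 mm (y) and 5 mm high, lies on the top along the +y side and carries a display and the two raised keys
- drawer (a joint): how far the oven's drawer stands out, m: 0 is fully shut against a hard stop, 0.19 is its outer stop. Pushing it takes about 2.5 N plus 8 N per m/s; it stays where it is left. Moving mass about 1 kg. It slides along the oven's x axis
- drawer_handle (a point): middle of the drawer's handle bar, which moves with the drawer: a round steel bar 12 mm thick and 130 mm long, parallel to the oven's y axis, 105 mm above the bench, its axis 35 mm in front of the drawer's front panel. It is centred on the width of the oven (y = 0 there) and lies 197 mm plus the drawer joint's value in front of the oven's origin. The panel is 12 mm thick, 270 mm wide and reaches from 30 to 134 mm above the bench
- tray (a point): middle of the tray's floor (top side), 49 mm above the bench, moves with the drawer; its axes are the oven's. The tray is an aluminium sheet 228 mm (x) by 220 mm (y) with a rim 18 mm high
- start_key (a joint): travel of the start key, m: 0 is up, 0.005 is right down; a spring needs 1.2 N to begin and 4.2 N right down, and lifts it again
- start_key_top (a point): centre of the top of the start key: a grey round key, 26 mm in diameter, pressed straight down; its top is 163 mm above the bench and 8 mm above the black panel around it
- stop_key (a joint): travel of the stop key, m: 0 is up, 0.005 is right down; leave it at 0
- stop_key_top (a point): centre of the top of the stop key: a grey square key, 14 mm wide, 63 mm behind the start key (along the oven's +x), as high as that
- board_a: green circuit board with parts, 70 mm (x) by 80 mm (y) by 3 mm, parts up to 11 mm high, lying loose in the tray on the oven's +y side; origin at the centre of its underside
- board_b: the same, on the oven's -y side
- tape: roll of amber heat-proof tape, 84 mm diameter, 14 mm high, lying on the oven's top; origin at the centre of its underside; not part of the job
- tweezers: steel tweezers, 125 mm long, lying on the oven's top; origin near their middle; not part of the job
- jar: white solder-paste jar, 58 mm diameter, 55 mm high, standing beside the oven on its +y side; origin at the centre of its underside; not part of the job
- spool: metal-coloured solder spool, 60 mm diameter, 46 mm high, standing in front of the drawer, towards the oven's -y side; origin at the centre of its underside; not part of the job
- cutters: side cutters with red handles, about 150 mm long, lying on the bench; not part of the job
- screwdriver: screwdriver with a green handle, 170 mm long, lying on the bench; not part of the job
- can: drinks can, 53 mm diameter, 134 mm high; origin at the centre of its underside; not part of the job
- bottle: white plastic bottle, 60 mm diameter, 150 mm high; origin at the centre of its underside; not part of the job
Things that resemble listed ones, but are neither listed nor needed, are in the scene too. What is shaped like the board_a but blue or pink is not meant.

How it is judged:
On the way, in this order (a step that is already met when the one before it is completed fails the run):
1. the drawer is fully shut with both boards lying in it (value of joint drawer below 0.004 m and z of board_a in the frame of tray between -0.004 and 0.006 m and x of board_a in the frame of tray between -0.09 and 0.09 m and y of board_a in the frame of tray between -0.08 and 0.08 m and angle between each of board_a, board_b's own z axis and vertical below 0.06 rad and linear speed of each of board_a, board_b below 0.02 m/s and z of board_b in the frame of tray between -0.004 and 0.006 m and x of board_b in the frame of tray between -0.09 and 0.09 m and y of board_b in the frame of tray between -0.08 and 0.08 m), for 0.2 s.
2. the start key is pressed down, the drawer still shut (value of joint start_key above 0.0035 m and value of joint drawer below 0.004 m), for 0.2 s.
At the end, for the whole second after the job is handed in: drawer within 4 mm of fully shut, start key pressed more than 3.5 mm for 0.2 s after that and let up again, stop key up, both boards flat on the tray and at rest (all of step 1 and value of joint each of start_key, stop_key below 0.001 m); the robot touches nothing.
It fails at once if start is pressed while the drawer is open (value of joint start_key above 0.0025 m and value of joint drawer above 0.006 m).
It fails at once if the stop key is pressed (more than 2 mm) (value of joint stop_key above 0.002 m).
It fails at once if the drawer is slammed or jerked (faster than 0.35 m/s) (velocity of joint drawer below -0.35 m/s or velocity of joint drawer above 0.35 m/s).
It fails at once if a board is touched by the robot or lifted off the tray (contact force between any of the fingers, the arm and board_a above 0.5 N or z of any of board_a, board_b in the frame of tray above 0.015 m or contact force between any of the fingers, the arm and board_b above 0.5 N).
It fails at once if something else on the bench or on the oven is moved by more than 20 mm or knocked over (distance of any of tape, tweezers, jar, spool, cutters, screwdriver, can, bottle from where it was at the start of the episode above 0.02 m or angle between any of jar, spool, can, bottle's own z axis and vertical above 0.35 rad).
It also fails if it takes over 42 s, if anything falls off the work surface, if the arm or the gripper's body presses on something with over 40 N, if the wrist force passes 120 N, or if a joint passes its speed limit or range.

ROBOT

A 6-joint arm with a two-finger parallel gripper is mounted at the origin on the work surface. World frame = base frame: x ahead of the robot, y to its left, z up, the work surface at z = 0. Lengths are in m, angles in rad, forces in N, time in s.
With the tool pointing down it reaches from about 0.275 to 1 m from the base axis. Payload 8.4 kg.
Tool frame: the origin (TCP) lies midway between the tips of the shut fingers; the grasp point (between the pads) lies 19 mm behind it (ctrl.tcp_to_grasp is the z of the grasp point in the tool frame, in m); z points along the fingers, y is the direction in which the jaws open and shut (so a half turn about z gives the same grasp; the last joint's range is limited). The gripper opens to 85 mm and grips with 20 to 120 N. Pads are 22 mm wide; open, the fingers measure 114 mm over their backs; the gripper's body (76 mm by 85 mm) begins 54 mm behind the grasp point. The pads swing forward as they close: fully open they stand 13 mm farther back than shut.
Start: joints at [1.273, 0.353, 1.633, -0, 1.155, -0.002], TCP at [0.182, 0.598, 0.231] pointing down, gripper open.
Joint ranges: [-2.63, 2.63], [-0.92, 2.1], [0.06, 2.66], [-1.3, 4.44], [0, 2.69], [-3.02, 3.02]. Speed limits (rad/s): [2.22, 2.22, 2.79, 3.14, 3.14, 3.14].

INTERFACE

Orientations are given as a unit quaternion [x, y, z, w].
In Python, from cell import ctrl gives the robot as it stands. The module is installed in compiled form; this text tells all that it offers.
- The arm moves only by the tool carry_out, never from a script. Its argument "motion" is text: rows parted by semicolons, each of 6 numbers parted by spaces: the shift along the world's x, y, z in cm, then the turn, a rotation vector about the world's x, y, z in rad. A call has 1 to 5 rows; each row shifts and turns the commanded pose from where the row before left it; what a row does not reach is not made up. A row lasts 1/8 s, in which the tool goes at most 62.5 mm and 10.7 degrees, less where a joint would pass 70% of its speed; a pose out of reach is approached as far as the arm can. A call with a gripper value outside its range is refused whole. "gripper" is the closure, from 0 (fully open) to 1 (shut), set as the call begins (left out, the last holds). The fingers move at their own pace and stop on an object; "force" is the grip in N (left out, the last holds). Time passes only in rows, so rows that do not move let the fingers close. It gives the time, the measured TCP pose, the force and the opening at its end, in the units of the state.
- ctrl.get_state(): the state, without advancing time (a new reading comes with each control period).
- ctrl.get_image(name): name is "scene" or "top" or "wrist"; returns a dict with "image" (400x640x3 uint8, blue, green, red), "range_z" (400x640 float32, m along the optical axis (not along the pixel's ray), 0 where there is no reading), "K" (3x3 intrinsics, pixels), "D" ([k1, k2, p1, p2, k3] as OpenCV has them; the pictures are not rectified), "position" and "orientation" of the camera in the world. Camera axes: x right, y down, z forward; pixel columns grow to the right and rows downward; lengths in m; the calibration is good to about 2 mm. A picture is of the moment at which its call begins.
- ctrl.hand_in(): hands the job in, once; it reports no verdict.
The state is a dict: "t": time; "joint_positions": joint angles; "qd": joint speeds; "tau": joint torques, N m; "tcp_pos": TCP position; "orientation": TCP orientation; "contact_force": force on the tool from outside, world axes, zero at the start; "ft_torque": the same for the moment, N m; "width": finger opening in m.
Only numpy, scipy, OpenCV 4.12 (cv2) and the standard library are available. Lean on these libraries where they do the work, as an engineer would, in place of code of your own. Each camera call takes 0.05 s, during which the arm holds its last target.

## Working session

There is one attempt and no reset: what is moved stays moved. The work goes in short steps, Python scripts to look and compute and a tool call to move; the robot and the scene stay as the last step left them, time stands still between calls to the robot, and variables do not carry over. Pictures are saved under pics/ and viewed, and the job is handed in when it is done.

Besides the shell and the picture viewer there is one more tool, called as name(argument=value, ...) on one line, values as JSON. carry_out: Moves the arm, as the interface text tells. Its arguments: {"type":"object","properties":{"motion":{"type":"string"},"gripper":{"type":"number"},"force":{"type":"number"}},"required":["motion"]}

```bash
mkdir -p pics; cat > h.py <<'E'
import numpy as np, cv2
from cell import ctrl
from scipy.spatial.transform import Rotation as R
def grab(n,tag):
    d=ctrl.get_image(n); cv2.imwrite(f'pics/{tag}.png',d['image']); np.savez(f'pics/{tag}.npz',**{k:np.array(v) for k,v in d.items()}); return d
def load(tag): return dict(np.load(f'pics/{tag}.npz'))
def ray(d,uv):
    p=cv2.undistortPoints(np.array(uv,float).reshape(-1,1,2),d['K'],np.array(d['D'],float)).reshape(-1,2)
    r=R.from_quat(d['orientation']).apply(np.c_[p,np.ones(len(p))]); return np.array(d['position']),r
def onz(d,uv,z):
    o,r=ray(d,uv); return o+r*((z-o[2])/r[:,2])[:,None]
def byrange(d,uv):
    o,r=ray(d,uv); z=np.array([d['range_z'][int(round(v)),int(round(u))] for u,v in uv]); return o+r*z[:,None]
E
python3 - <<'E'
from h import *
for n in ['scene','top','wrist']:
    d=grab(n,n+'0'); print(n,np.round(d['position'],3),np.round(d['orientation'],3))
s=ctrl.get_state(); print({k:np.round(v,3) for k,v in s.items()})
E
```

```text
scene [1.278 0.095 0.866] [ 0.609  0.689 -0.29  -0.264]
top [ 0.269 -0.004  1.465] [ 0.711 -0.698  0.057 -0.063]
wrist [0.119 0.618 0.372] [0.797 0.59  0.079 0.107]
{'t': np.float64(0.15), 'joint_positions': array([ 1.273,  0.354,  1.634,  0.   ,  1.155, -0.002]), 'qd': array([ 0.001,  0.   , -0.002, -0.001,  0.001,  0.   ]), 'tau': array([-0.0000e+00, -6.0564e+01, -3.4234e+01,  0.0000e+00,  6.0000e-03,
       -0.0000e+00]), 'tcp_pos': array([0.182, 0.598, 0.231]), 'orientation': array([ 0.147,  0.989, -0.001, -0.   ]), 'contact_force': array([ 0.277, -0.142, -0.28 ]), 'ft_torque': array([-0.04 ,  0.019, -0.007]), 'width': np.float64(0.085)}
```

View pics/scene0.png

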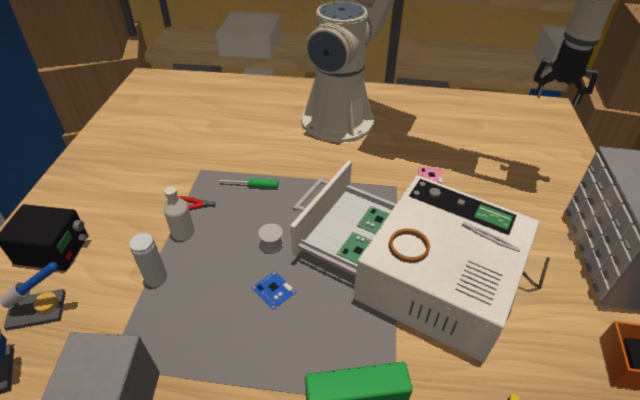

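View pics/top0.png

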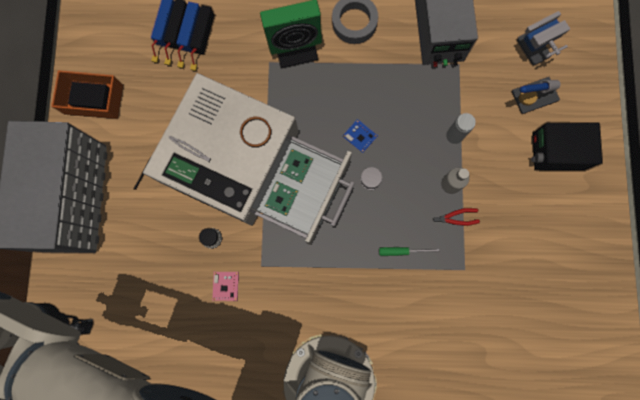

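View pics/wrist0.png

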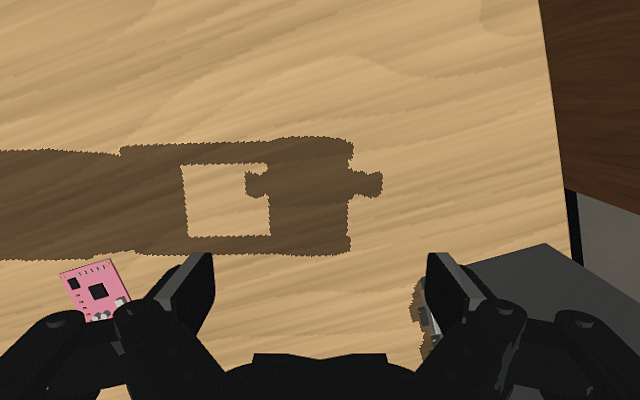

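The top view shows the oven with its front facing image right. The handle bar is near (338,203), the spool at (371,177) and the control panel around (205,180). I'll enlarge the panel and the handle next.

```bash
python3 - <<'E'
import cv2
a=cv2.imread('pics/top0.png'); cv2.imwrite('pics/c1.png',cv2.resize(a[130:260,140:280],None,fx=5,fy=4.6*5/4.6*0+4.5,interpolation=cv2.INTER_CUBIC)); 
cv2.imwrite('pics/c2.png',cv2.resize(a[110:250,240:400],None,fx=4,fy=4,interpolation=cv2.INTER_CUBIC))
b=cv2.imread('pics/scene0.png'); cv2.imwrite('pics/c3.png',cv2.resize(b[160:250,390:540],None,fx=5,fy=5,interpolation=cv2.INTER_CUBIC))
E
```

```text
(no output)
```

View pics/c1.png

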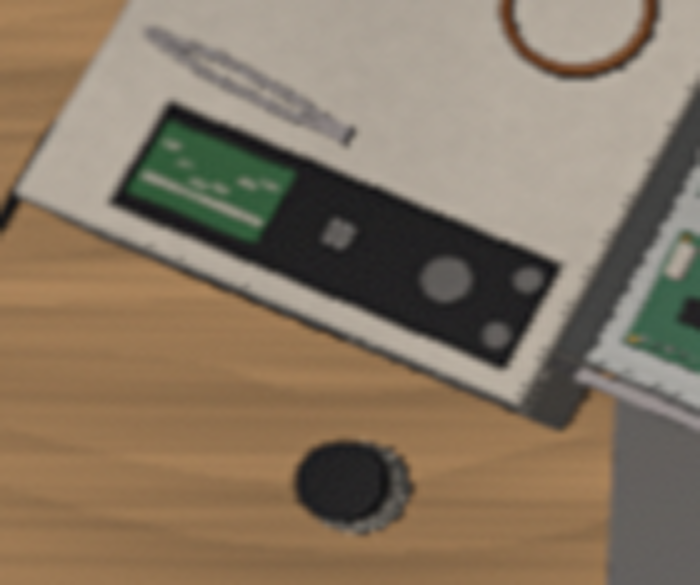

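View pics/c2.png

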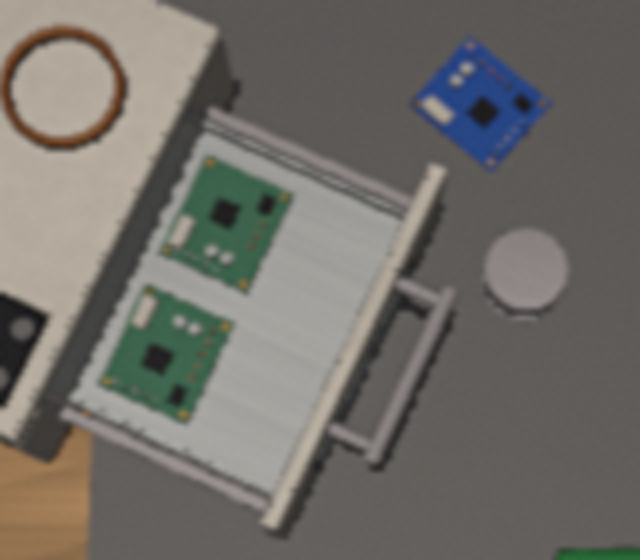

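View pics/c3.png

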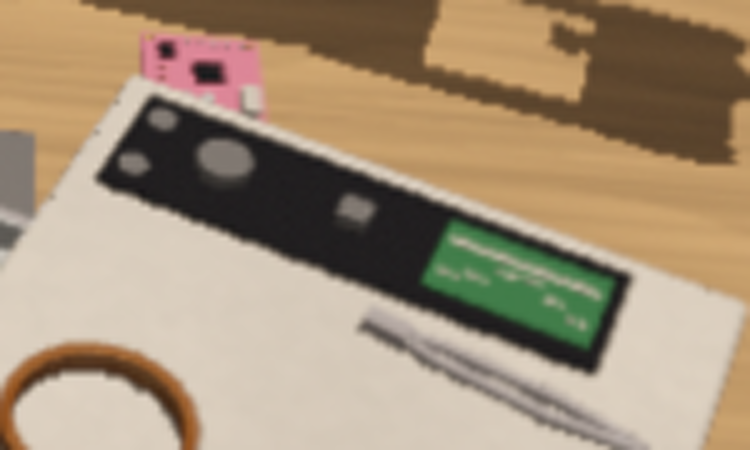

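Candidates for start in the top view:
- Grey round at (229,192): the largest, about 26 mm, with the square 63 mm behind it. This is start.
- Grey square at (208,182): this is stop.
- Two small flat rounds at (239,204) and (245,192): lamps, not keys.

Next I'll measure these and the oven axes.

```bash
python3 - <<'E'
from h import *
d=load('top0'); e=load('scene0'); print(d['K'])
f=lambda u,v,ox,oy,fx,fy:[ox+(u+.5)/fx-.5,oy+(v+.5)/fy-.5]
st=f(446,279,140,130,5,4.5); sp=f(339,234,140,130,5,4.5)
h1=f(449,293,240,110,4,4); h2=f(376,455,240,110,4,4)
P=onz(d,[st,sp],.163);print('top keys',P,np.linalg.norm(P[0]-P[1]))
print('range',byrange(d,[st,sp]))
H=onz(d,[h1,h2],.108);print('handle',H,np.linalg.norm(H[0]-H[1]),H.mean(0)); 
se=f(225,158,390,160,5,5); sq=f(355,208,390,160,5,5)
Q=onz(e,[se,sq],.163);print('scene keys',Q); print(byrange(e,[se,sq]))
# panel top edge far side
p=onz(d,[f(438,168,240,110,4,4),f(270,520,240,110,4,4)],.134);print('panel',p,np.linalg.norm(p[0]-p[1]))
for X in (P[1]-P[0],): x=X/np.linalg.norm(X); print('xaxis',x,np.arctan2(x[1],x[0]))
v=H[0]-H[1]; print('bar -> x axis angle',np.arctan2(v[1],v[0])+np.pi/2)
v=p[0]-p[1]; print('panel angle',np.arctan2(v[1],v[0])+np.pi/2)
print('spool',onz(d,[f(526,270,240,110,4,4)],.046),byrange(d,[f(526,270,240,110,4,4)]))
# control panel corners
c=[f(u,v,140,130,5,4.5) for u,v in((168,103),(560,264),(505,366),(115,203))]
C=onz(d,c,.155);print(C)
x=C[1]-C[0];print('cp',np.linalg.norm(x),np.arctan2(-x[1],-x[0]), np.linalg.norm(C[1]-C[2]))
E
```

```text
[[507.61136556   0.         327.85052065]
 [  0.         507.61136556 193.45671961]
 [  0.           0.           1.        ]]
top keys [[0.49402349 0.26719775 0.163     ]
 [0.51958137 0.32427889 0.163     ]] 0.06254167804893021
range [[0.49393602 0.26709198 0.16350697]
 [0.51880126 0.32325391 0.16705957]]
handle [[ 0.53322566 -0.05499853  0.108     ]
 [ 0.42169093 -0.00712594  0.108     ]] 0.12137454774933791 [ 0.47745829 -0.03106224  0.108     ]
scene keys [[0.49951448 0.2684393  0.163     ]
 [0.52533015 0.32543195 0.163     ]]
[[0.49790474 0.26879753 0.16154617]
 [0.52591602 0.32525273 0.16354728]]
panel [[ 0.61386632 -0.04574477  0.134     ]
 [ 0.37485711  0.06163772  0.134     ]] 0.2620236640442419
xaxis [0.40865365 0.91268954 0.        ] 1.149817903012106
bar -> x axis angle 1.1653594126799878
panel angle 1.148539813832418
spool [[ 0.56286383 -0.11195018  0.046     ]] [[ 0.56317345 -0.11206362  0.04450299]]
[[0.5980805  0.42101387 0.155     ]
 [0.50527585 0.20960979 0.155     ]
 [0.44485886 0.23558864 0.155     ]
 [0.53754322 0.44460811 0.155     ]]
cp 0.23087743263573288 1.1571344773861691 0.06576559565061899
```

```bash
python3 - <<'E'
from h import *
d=load('top0')
f=lambda u,v,ox,oy,fx,fy:[ox+(u+.5)/fx-.5,oy+(v+.5)/fy-.5]
A=onz(d,[f(520,405,140,130,5,4.5),f(218,32,240,110,4,4)],.150)
print(A,np.linalg.norm(A[0]-A[1]))
v=A[1]-A[0];print(np.arctan2(v[1],v[0])+np.pi/2)
for a in(1.150,1.157):
  x=np.array([np.cos(a),np.sin(a)]);y=np.array([-x[1],x[0]])
  for n,p in dict(A0=A[0][:2],A1=A[1][:2],handle=[.477,-.031],key=[.497,.268],spool=[.563,-.112]).items(): print(a,n,np.round([x@p,y@p],3))
E
```

```text
[[0.4229     0.22761196 0.15      ]
 [0.70159375 0.10404235 0.15      ]] 0.30486005003493527
1.1534540852699602
1.15 A0 [ 0.381 -0.293]
1.15 A1 [ 0.382 -0.598]
1.15 handle [ 0.167 -0.448]
1.15 key [ 0.448 -0.344]
1.15 spool [ 0.128 -0.56 ]
1.157 A0 [ 0.378 -0.296]
1.157 A1 [ 0.377 -0.601]
1.157 handle [ 0.163 -0.449]
1.157 key [ 0.445 -0.347]
1.157 spool [ 0.124 -0.561]
```

carry_out(motion="1.5 -4 0 0 0 -0.05; 1.5 -4 0 0 0 -0.05; 1.5 -4 0 0 0 -0.02; 1.5 -4 0 0 0 0; 1.5 -4 0 0 0 0", gripper=1, force=40)

```text
t: 0.78
tcp_pos: [0.2574, 0.3965, 0.2311]
orientation: [0.206, 0.978, -0.0, 0.0]
contact_force: [-1.1, -0.3, 0.0]
width: -0.0001
```

carry_out(motion="1.6 -4 0 0 0 0; 1.6 -4 0 0 0 0; 1.6 -4 0 0 0 0; 1.6 -4 0 0 0 0; 1.6 -4 0 0 0 0")

```text
t: 1.4
tcp_pos: [0.3374, 0.1965, 0.2313]
orientation: [0.206, 0.978, 0.0, 0.0]
contact_force: [-0.1, -0.3, -0.8]
width: 0.0002
```

carry_out(motion="1.6 -4 0 0 0 0; 1.6 -4.1 0 0 0 0; 1.6 -4.1 0 0 0 0; 1.6 -4.1 0 0 0 0; 1.6 -4.1 0 0 0 0")

```text
t: 2.02
tcp_pos: [0.4175, -0.0076, 0.2313]
orientation: [0.206, 0.978, 0.0, 0.0]
contact_force: [0.6, 0.6, 0.5]
width: 0.0002
```

carry_out(motion="1.6 -4.1 0 0 0 0; 1.6 -4.1 0 0 0 0; 0 0 0 0 0 0; 0 0 0 0 0 0")

```text
t: 2.52
tcp_pos: [0.4486, -0.0879, 0.231]
orientation: [0.207, 0.978, 0.0, -0.001]
contact_force: [0.1, 0.4, -0.7]
width: -0.0
```

```bash
python3 - <<'E'
from h import *
for n in ['scene','top']: grab(n,n+'1')
a=cv2.imread('pics/scene1.png'); cv2.imwrite('pics/d1.png',cv2.resize(a[60:280,200:460],None,fx=3,fy=2.7))
a=cv2.imread('pics/top1.png'); cv2.imwrite('pics/d2.png',cv2.resize(a[90:270,240:420],None,fx=3,fy=3))
print(ctrl.get_state()['tcp_pos'])
E
```

```text
[ 0.44867589 -0.08734055  0.23114163]
```

View pics/d1.png

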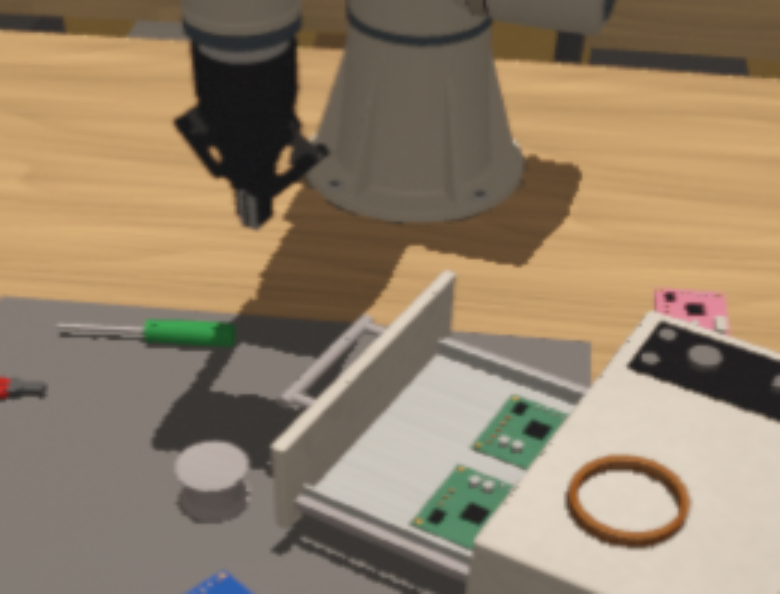

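View pics/d2.png

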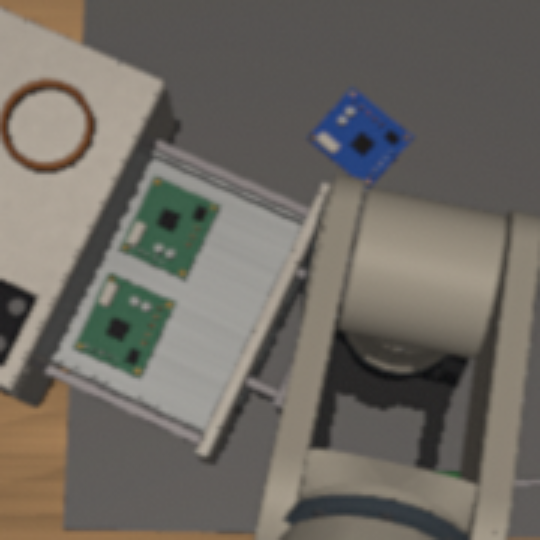

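```bash
python3 - <<'E'
from h import *
s=ctrl.get_state();print(s['joint_positions'],s['tcp_pos'])
E
```

```text
[-1.95671812e-01  8.80515563e-02  1.97718315e+00  1.99528429e-04
  1.07694799e+00 -1.35153187e+00] [ 0.44867589 -0.08734055  0.23114163]
```

carry_out(motion="0 0 0 0 0 -0.17; 0 0 0 0 0 -0.17; 0 0 0 0 0 -0.17; 0 0 0 0 0 -0.17; 0 0 0 0 0 -0.17")

```text
t: 3.25
tcp_pos: [0.4489, -0.087, 0.2313]
orientation: [0.593, 0.805, 0.0, -0.0]
contact_force: [-0.2, 0.2, 0.4]
width: -0.0002
```

carry_out(motion="0 0 -2 0 0 -0.17; 0 0 -3 0 0 -0.17; 0 0 -3 0 0 -0.17; 0 0 -3 0 0 -0.17; 0 0 -3 0 0 -0.04")

```text
t: 3.88
tcp_pos: [0.4491, -0.0871, 0.0907]
orientation: [0.838, 0.546, 0.0, 0.0]
contact_force: [0.6, 0.2, -0.1]
width: -0.0002
```

carry_out(motion="0 0 0 0 0 0; 0 0 0 0 0 0")

```text
t: 4.12
tcp_pos: [0.4496, -0.0877, 0.0922]
orientation: [0.837, 0.547, 0.0, 0.0]
contact_force: [-0.6, 0.3, -0.2]
width: -0.0006
```

```bash
python3 - <<'E'
from h import *
for n in ['scene','wrist']: grab(n,n+'2')
a=cv2.imread('pics/scene2.png'); cv2.imwrite('pics/e1.png',cv2.resize(a[60:280,200:460],None,fx=3,fy=2.7))
s=ctrl.get_state();print(s['tcp_pos'],s['orientation'],s['contact_force'],s['joint_positions'])
E
```

```text
[ 0.4500993  -0.08805027  0.09257444] [8.37288204e-01 5.46760767e-01 7.59006942e-04 7.42337399e-04] [-0.17296479 -0.06991267  0.17244289] [-1.96456081e-01  2.94491704e-01  2.09989363e+00  2.04032293e-06
  7.45083972e-01  2.17356785e-01]
```

View pics/e1.png

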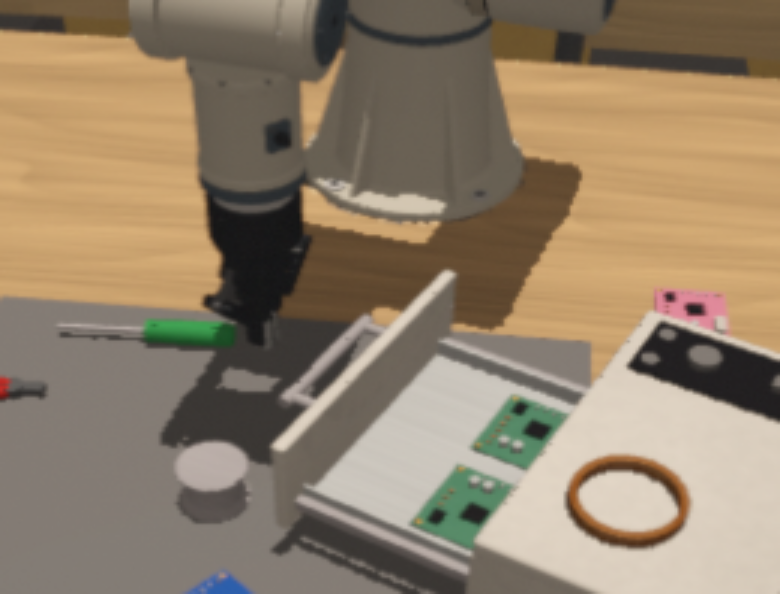

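View pics/wrist2.png

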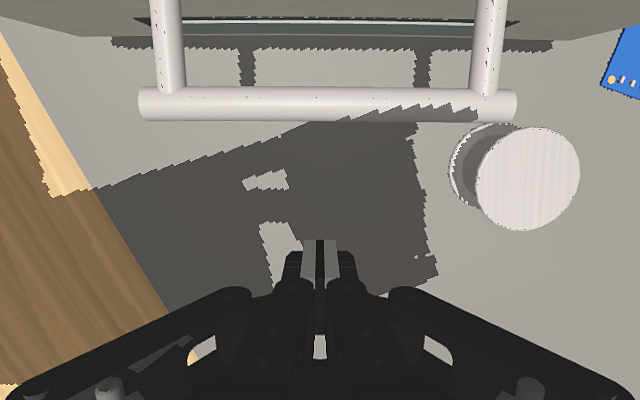

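The wrist view shows the shut fingertips at (320,265), centred on the bar (mid about (327,104)) and square to it. The spool at (520,178) is clear to the side. I'll approach now.

carry_out(motion="0.4 0.9 0 0 0 0; 0.4 0.9 0 0 0 0; 0.4 0.9 0 0 0 0; 0.2 0.45 0 0 0 0; 0.12 0.27 0 0 0 0")

```text
t: 4.85
tcp_pos: [0.4645, -0.0535, 0.0912]
orientation: [0.837, 0.547, -0.0, -0.0]
contact_force: [-0.3, -0.0, 0.4]
width: -0.0001
```

carry_out(motion="0.12 0.27 0 0 0 0; 0.12 0.27 0 0 0 0; 0.12 0.27 0 0 0 0; 0.12 0.27 0 0 0 0")

```text
t: 5.35
tcp_pos: [0.4692, -0.043, 0.0913]
orientation: [0.838, 0.546, -0.0, -0.0]
contact_force: [-0.2, -0.3, 0.3]
width: 0.0003
```

carry_out(motion="0.12 0.27 0 0 0 0; 0.12 0.27 0 0 0 0; 0.12 0.27 0 0 0 0")

```text
t: 5.72
tcp_pos: [0.4728, -0.035, 0.0913]
orientation: [0.838, 0.546, -0.0, 0.0]
contact_force: [-0.1, -2.4, 0.8]
width: -0.0002
```

carry_out(motion="0.12 0.27 0 0 0 0; 0.16 0.36 0 0 0 0; 0.2 0.45 0 0 0 0; 0.24 0.54 0 0 0 0; 0.28 0.63 0 0 0 0")

```text
t: 6.35
tcp_pos: [0.483, -0.0121, 0.0913]
orientation: [0.838, 0.546, 0.0, 0.0]
contact_force: [1.1, -2.8, -0.6]
width: 0.0
```

carry_out(motion="0.3 0.68 0 0 0 0; 0.32 0.72 0 0 0 0; 0.32 0.72 0 0 0 0; 0.32 0.72 0 0 0 0; 0.32 0.72 0 0 0 0")

```text
t: 6.98
tcp_pos: [0.4989, 0.0235, 0.0913]
orientation: [0.838, 0.546, 0.0, 0.0]
contact_force: [-0.5, -3.8, 0.0]
width: 0.0002
```

```bash
python3 - <<'E'
from h import *
for n in ['scene']: grab(n,n+'3')
a=cv2.imread('pics/scene3.png'); cv2.imwrite('pics/f1.png',cv2.resize(a[60:280,200:460],None,fx=3,fy=2.7))
s=ctrl.get_state();print(s['tcp_pos'],s['orientation'],s['contact_force'])
E
```

```text
[0.49934866 0.0242893  0.09137396] [ 8.37648136e-01  5.46210050e-01  4.21849199e-04 -6.26884886e-05] [ 0.80924408  0.26934295 -0.0760243 ]
```

View pics/f1.png

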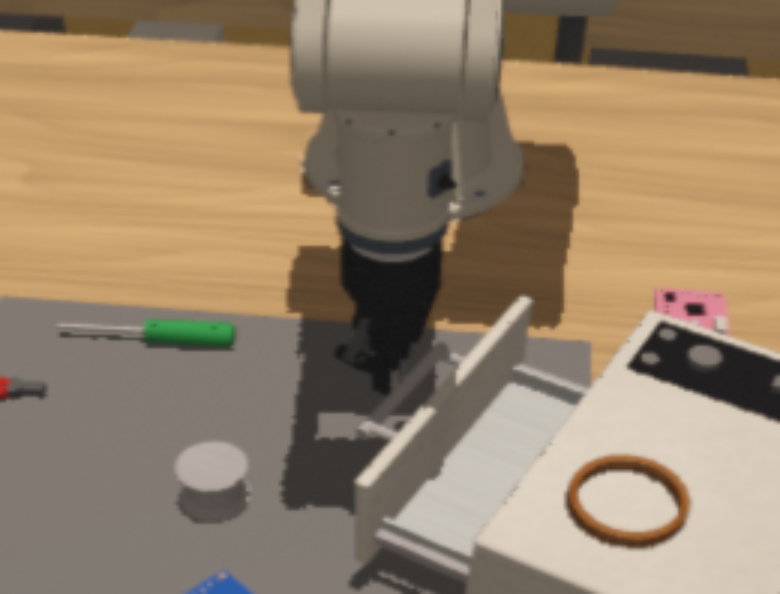

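The drawer is partly shut and square, with the fingers on the bar. About 95 mm remain.

carry_out(motion="0.12 0.27 0 0 0 0; 0.2 0.45 0 0 0 0; 0.28 0.63 0 0 0 0; 0.32 0.72 0 0 0 0; 0.32 0.72 0 0 0 0")

```text
t: 7.65
tcp_pos: [0.5111, 0.0515, 0.0913]
orientation: [0.838, 0.546, -0.0, -0.0]
contact_force: [0.6, -2.7, 1.0]
width: -0.0002
```

carry_out(motion="0.32 0.72 0 0 0 0; 0.32 0.72 0 0 0 0; 0.32 0.72 0 0 0 0; 0.32 0.72 0 0 0 0; 0.28 0.63 0 0 0 0")

```text
t: 8.28
tcp_pos: [0.5268, 0.0865, 0.0913]
orientation: [0.838, 0.546, -0.0, -0.0]
contact_force: [-0.6, -2.4, 1.3]
width: 0.0004
```

carry_out(motion="0.24 0.54 0 0 0 0; 0.16 0.36 0 0 0 0; 0.12 0.27 0 0 0 0; 0.08 0.18 0 0 0 0")

```text
t: 8.78
tcp_pos: [0.5327, 0.0997, 0.0913]
orientation: [0.838, 0.546, 0.0, -0.0]
contact_force: [-1.4, -2.5, 0.7]
width: 0.0002
```

```bash
python3 - <<'E'
from h import *
for n in ['scene']: grab(n,n+'4')
a=cv2.imread('pics/scene4.png'); cv2.imwrite('pics/g1.png',cv2.resize(a[100:300,280:540],None,fx=3,fy=3))
s=ctrl.get_state();print(s['tcp_pos'],s['orientation'],s['contact_force'])
E
```

```text
[0.53274576 0.09983913 0.09129102] [ 8.37643283e-01  5.46217644e-01  1.15803574e-04 -4.12679829e-05] [ 0.14686455 -1.55342828 -0.28764519]
```

View pics/g1.png

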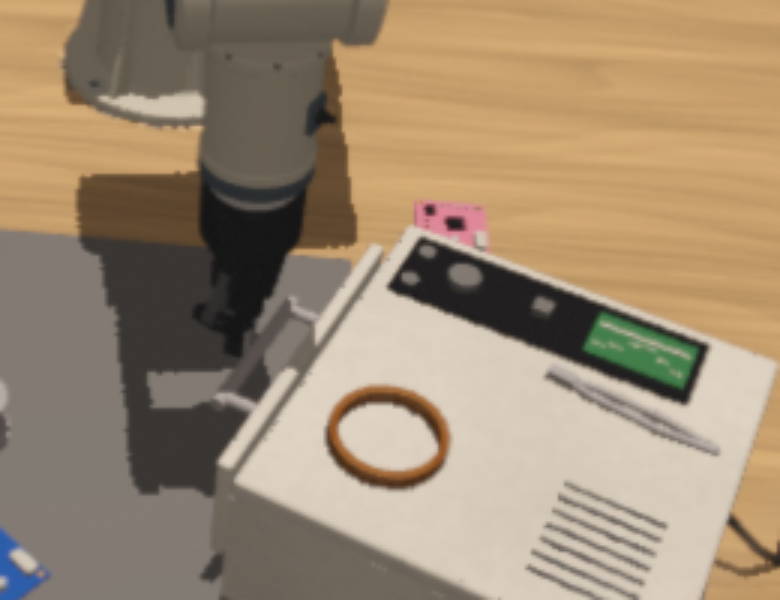

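Nearly shut, with about 10–15 mm left. I'll creep in and watch the force.

carry_out(motion="0.08 0.18 0 0 0 0; 0.08 0.18 0 0 0 0; 0.08 0.18 0 0 0 0; 0.08 0.18 0 0 0 0")

```text
t: 9.32
tcp_pos: [0.5359, 0.1069, 0.0913]
orientation: [0.838, 0.546, 0.0, 0.0]
contact_force: [0.2, -2.8, 0.4]
width: 0.0002
```

carry_out(motion="0.08 0.18 0 0 0 0; 0.06 0.14 0 0 0 0; 0.06 0.14 0 0 0 0")

```text
t: 9.7
tcp_pos: [0.5367, 0.1091, 0.0912]
orientation: [0.837, 0.547, -0.002, 0.001]
contact_force: [-4.2, -22.9, 8.8]
width: -0.0001
```

carry_out(motion="0.06 0.14 0 0 0 0; 0.06 0.14 0 0 0 0")

```text
t: 9.95
tcp_pos: [0.5367, 0.1093, 0.0911]
orientation: [0.837, 0.547, -0.004, 0.002]
contact_force: [-7.2, -37.8, 14.7]
width: 0.0002
```

It's on the hard stop: force rose to 38 N with no movement. I'll ease back, then retreat and lift.

carry_out(motion="-0.12 -0.28 0 0 0 0; -0.16 -0.36 0 0 0 0; -0.4 -0.9 0 0 0 0; -0.8 -1.8 0 0 0 0; -0.8 -1.8 0 0 0 0")

```text
t: 10.58
tcp_pos: [0.5153, 0.0617, 0.0912]
orientation: [0.838, 0.546, -0.0, -0.0]
contact_force: [0.3, 0.4, 0.9]
width: -0.0001
```

carry_out(motion="0 0 3 0 0 0; 0 0 4 0 0 0; 0 0 4 0 0 0; 0 0 3 0 0 0; 0 0 0 0 0 0")

```text
t: 11.2
tcp_pos: [0.5172, 0.062, 0.2335]
orientation: [0.838, 0.546, 0.002, 0.001]
contact_force: [0.3, -0.9, -1.1]
width: 0.0
```

```bash
python3 - <<'E'
from h import *
for n in ['scene','wrist']: grab(n,n+'5')
a=cv2.imread('pics/scene5.png'); cv2.imwrite('pics/i1.png',cv2.resize(a[100:300,280:540],None,fx=3,fy=3))
s=ctrl.get_state();print(s['t'],s['tcp_pos'],s['orientation'],s['contact_force'])
E
```

```text
11.3 [0.51556889 0.06209312 0.23082224] [ 8.37752432e-01  5.46050220e-01 -1.15938978e-04 -7.98642610e-05] [-0.29386287 -0.68436285 -0.26073971]
```

View pics/i1.png

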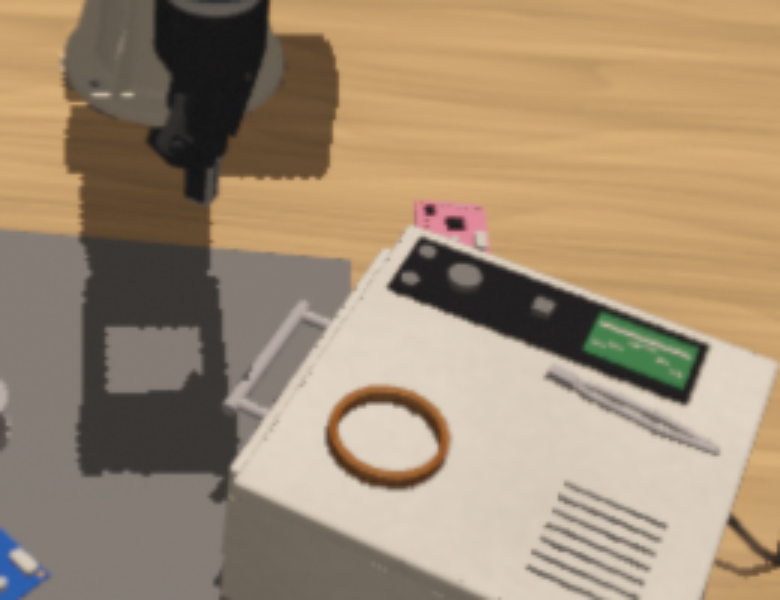

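View pics/wrist5.png

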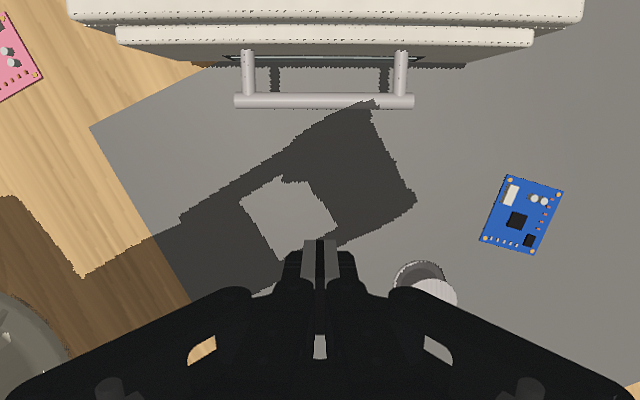

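Drawer is flush: the panel sits against the housing in both views, and the boards are inside. Now to a spot short of the start key for a closer wrist look.

carry_out(motion="-1.5 2.9 0 0 0 0; -1.5 2.9 0 0 0 0; -1.5 2.9 0 0 0 0; -1.4 2.8 0 0 0 0; 0 0 0 0 0 0")

```text
t: 11.92
tcp_pos: [0.4555, 0.1784, 0.2297]
orientation: [0.837, 0.547, -0.001, -0.0]
contact_force: [0.2, 0.6, 0.3]
width: -0.0003
```

```bash
python3 - <<'E'
from h import *
d=grab('wrist','wrist6')
s=ctrl.get_state();print(s['t'],s['tcp_pos'],s['orientation'])
g=d['image'].astype(int); print(d['position'])
E
```

```text
11.975 [0.45619476 0.17767207 0.22996349] [ 8.37116184e-01  5.47023939e-01 -1.13295337e-03 -1.44751022e-04]
[0.48371828 0.24058928 0.37113193]
```

View pics/wrist6.png

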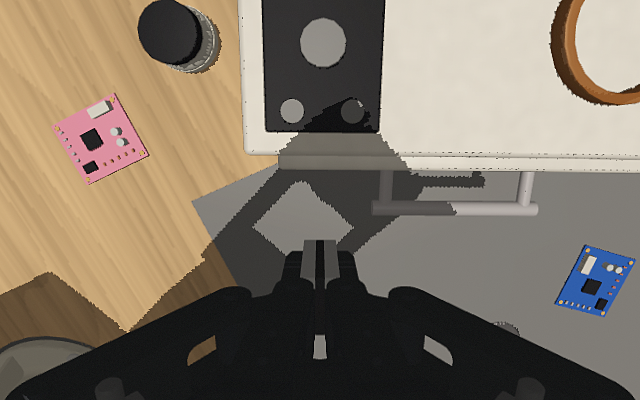

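```bash
python3 - <<'E'
from h import *
d=load('wrist6'); K=d['image'].astype(int)
m=((K.min(2)>110)).astype(np.uint8); m[:, :270]=0; m[:,376:]=0; m[75:]=0
n,l,st,c=cv2.connectedComponentsWithStats(m); i=1+np.argmax(st[1:,4]); print(st[i],c[i])
p=onz(d,[c[i]],.163)[0]; print(p, byrange(d,[c[i]]))
u,v,w,h=st[i,:4]; e=onz(d,[[u,c[i][1]],[u+w,c[i][1]]],.163); print('diam',np.linalg.norm(e[0]-e[1]))
s=ctrl.get_state(); print(s['tcp_pos'],(p-s['tcp_pos'])*100)
E
```

```text
[ 300   18   46   48 1691] [322.5470136   42.09816677]
[0.49743168 0.26874347 0.163     ] [[0.49747592 0.26883429 0.16232862]]
diam 0.025176102372199933
[0.45619476 0.17767207 0.22996349] [ 4.12369216  9.10714    -6.69634934]
```

The large round key at (323,42) measures (0.497, 0.269), 25 mm across, at 0.162 m high. All three views agree.

carry_out(motion="1 2.3 0 0 0 0; 1.1 2.3 0 0 0 0; 1 2.3 0 0 0 0; 1 2.2 0 0 0 0; 0 0 0 0 0 0")

```text
t: 12.6
tcp_pos: [0.4994, 0.27, 0.2306]
orientation: [0.837, 0.546, 0.0, -0.0]
contact_force: [-0.7, -1.5, 0.6]
width: -0.0003
```

carry_out(motion="0 0 -2 0 0 0; 0 0 -2 0 0 0; 0 0 -1 0 0 0; 0 0 0 0 0 0; 0 0 0 0 0 0")

```text
t: 13.22
tcp_pos: [0.4987, 0.2688, 0.1819]
orientation: [0.838, 0.546, 0.0, 0.0]
contact_force: [0.3, 1.3, 0.3]
width: 0.0006
```

```bash
python3 - <<'E'
from h import *
for n in ['scene','wrist']: grab(n,n+'7')
a=cv2.imread('pics/scene7.png'); cv2.imwrite('pics/j1.png',cv2.resize(a[100:300,280:540],None,fx=3,fy=3))
s=ctrl.get_state();print(s['t'],s['tcp_pos'],s['orientation'],s['contact_force'])
E
```

```text
13.325 [0.49865899 0.2689189  0.18206208] [8.37643497e-01 5.46216963e-01 6.30626092e-04 5.71151035e-05] [-0.58670656  0.66447351  0.25035062]
```

View pics/j1.png

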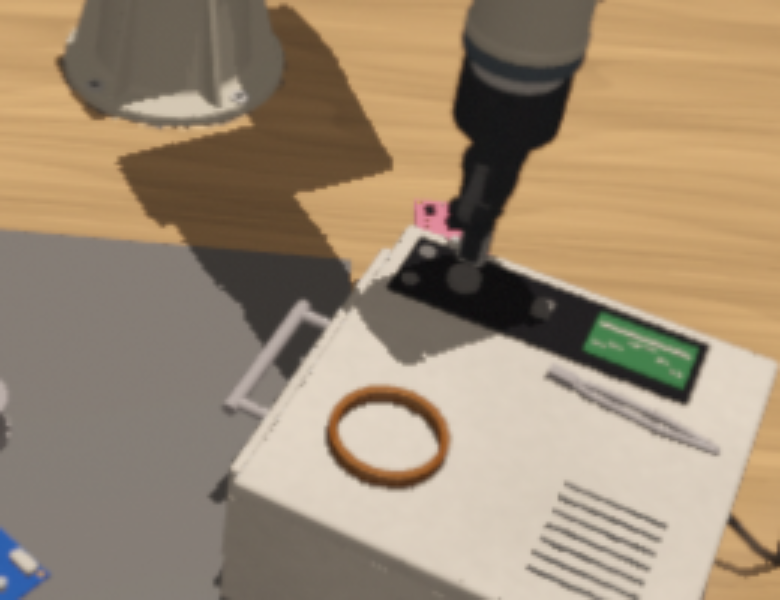

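View pics/wrist7.png

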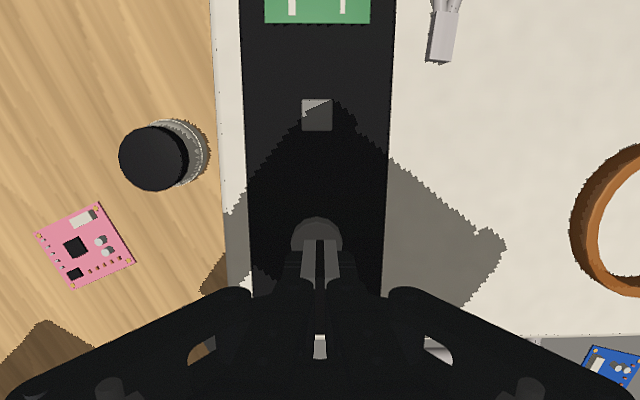

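The fingertips are over the round key, with the square key clear at (317,115). I'll press now.

carry_out(motion="0 0 -1 0 0 0; 0 0 -0.6 0 0 0; 0 0 -0.3 0 0 0; 0 0 -0.3 0 0 0; 0 0 -0.2 0 0 0")

```text
t: 13.95
tcp_pos: [0.498, 0.2687, 0.1577]
orientation: [0.838, 0.546, -0.0, -0.0]
contact_force: [-7.2, -4.5, 22.0]
width: -0.0003
```

carry_out(motion="0 0 0.1 0 0 0; 0 0 0.1 0 0 0; 0 0 0 0 0 0")

```text
t: 14.32
tcp_pos: [0.4982, 0.2688, 0.1594]
orientation: [0.838, 0.546, 0.0, -0.0]
contact_force: [-2.6, -0.6, 3.0]
width: 0.0003
```

Easing the force may have let the key up slightly, so I'll press fully again and hold it, then release.

carry_out(motion="0 0 -0.2 0 0 0; 0 0 0 0 0 0; 0 0 0 0 0 0; 0 0 0 0 0 0")

```text
t: 14.82
tcp_pos: [0.4983, 0.2688, 0.1579]
orientation: [0.838, 0.546, 0.0, 0.0]
contact_force: [-3.4, -1.7, 11.0]
width: -0.0003
```

carry_out(motion="0 0 0.5 0 0 0; 0 0 1 0 0 0; 0 0 2 0 0 0; 0 0 4 0 0 0; 0 0 4 0 0 0")

```text
t: 15.45
tcp_pos: [0.4982, 0.2687, 0.2735]
orientation: [0.838, 0.546, -0.0, 0.0]
contact_force: [-0.2, 0.3, 0.1]
width: 0.0001
```

carry_out(motion="-1.6 -3.6 0 0 0 0; -1.6 -3.6 0 0 0 0; -1.6 -3.6 0 0 0 0; 0 0 0 0 0 0; 0 0 0 0 0 0")

```text
t: 16.08
tcp_pos: [0.4509, 0.1612, 0.2728]
orientation: [0.838, 0.546, 0.001, 0.0]
contact_force: [1.3, 0.6, -0.0]
width: -0.0
```

```bash
python3 - <<'E'
from h import *
for n in ['scene','wrist']: grab(n,n+'8')
s=ctrl.get_state();print(s['t'],s['tcp_pos'],s['contact_force'],np.abs(s['qd']).max())
a=cv2.imread('pics/scene8.png')[100:300,280:540]; b=cv2.imread('pics/wrist8.png')
cv2.imwrite('pics/k1.png',np.vstack([cv2.resize(a,(390,300)),cv2.resize(b,(390,244))]))
d=load('scene8')
for n,uv in dict(start=[434.6,191.2],stop=[460.6,201.2]).items():
    print(n,[round(byrange(load(t),[uv])[0][2],4) for t in('scene0','scene8')])
E
```

```text
16.175 [0.45081796 0.16156835 0.27244653] [-0.69144615  0.15728119 -0.39335609] 0.00436820647991523
start [np.float64(0.1615), np.float64(0.1617)]
stop [np.float64(0.1635), np.float64(0.1613)]
```

View pics/k1.png

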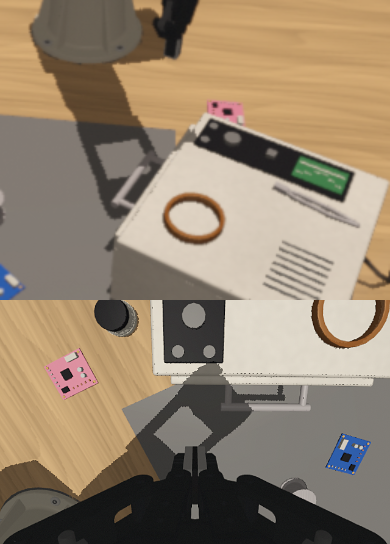

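The start key is up again, the drawer is flush, and the tape and tweezers are where they were. The arm is clear and still, so I'll hand in.

```bash
python3 -c "
from cell import ctrl
print(ctrl.hand_in())"
```

```text
the job is handed in; nothing more can be done
None
```

I pushed the drawer shut with the closed fingertips on the middle of the handle bar, at 8 cm/s at most and 1–2 cm/s over the last stretch. It stopped against its hard stop, where the force rose to 38 N with no further movement. I then pressed the large round start key to its bottom stop for about half a second and let it go. I handed in at about 16 s.

**Last checks:**
- The drawer panel sits against the housing in both views.
- The start key's top measured 0.162 m before and after, so it is up again.
- The stop key's top measured 0.161 m, against 0.1635 m at the start. That is within camera noise on a small key, and the fingers stayed about 60 mm from it.
- The tape, tweezers and spool look unmoved by eye, and the arm was still and touching nothing.

**Less certain:**
- **Start key:** I eased off too far partway through, so the key may have risen to about 3.3 mm. I pressed it fully again for about 0.4 s, so it may have been pressed twice.
- **Boards:** they could not be seen once the drawer was shut. I only know that the push was slow and the force steady until the stop.

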